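Start the warm-up run of the chamber vacuum machine

TASK

Get the vacuum machine going for its empty warm-up run, pushing with the fingertips only and picking nothing up. While the clear lid is still up, push the white filler plate, which has been left with its front end up on the rim, back until it drops flat into the chamber, and press the rocker switch on the front deck over to on; then ease the lid down onto its seal without slamming or forcing it. The struts would lift the lid again, so finish while still holding it fully down; leave the things that stand round the machine where they are.

Things in the scene. Friction and masses are not known exactly. Their poses are not given: they have to be found in the camera images.
- vac_machine: Chamber vacuum machine, brushed steel, fixed on the worktop, 360 deep (x) by 320 wide (y), rim 140 high. Origin under its centre on the worktop; x runs from its front (robot side) to its back, y to the left, z up. In front of the rim lies a lower control deck, x -180 to -125, top at 115, with keypad, round gauge (y +112, 7 high) and switch (y -98).
- front_rim (a point): Middle of the front rim's inner edge, on top: machine x -100, 140 above the worktop; axes as the machine. The rim spans machine x -125 to -100. Behind it the open chamber runs 210 back, y -125 to +125, floor 45 below the rim; an 18 high seal bar stands at its back, from 190 behind this point.
- filler_plate: Loose white plastic plate, 150 (x) by 206 (y) by 16 thick, 0.3 to 0.5 kg; origin at its centre. It leans, its rear edge on the chamber floor, its front face (8 to 23 above the rim) about 20 in front of point front_rim. Push that face back some 25, fingertips 4 to 8 above the rim: a few N. Its front then drops; flat, its centre is 103 above the worktop and its z axis vertical.
- switch (a joint): Grey rocker switch on the front deck, 38 (machine y) by 22 (x), pivot 125 above the worktop at machine x -159, y -98. Its hinge lies along machine x, in rad: 0 = off, left end raised; 0.5 = on, right end raised. Over-centre spring: it snaps across past 0.25 and stays. About 4 N on the raised end turn it.
- switch_raised_end (a point): Point on top of the switch, 15 to the left of its pivot: the end that is raised while it is off, then 133 above the worktop; press straight down on it. It has gone down about 7 when the switch is on.
- lid (a joint): Lid angle in rad: 0 = fully down on the seal (hard stop), 0.62 = up against its stop, as at the start. Clear flat panel, 262 deep by 290 wide by 12 thick, hinged at the back. Gas struts push back at the handle with 2 to 4 N when it is up, rising to 7 to 10 N when it is down (some newtons more while it moves), and raise it again when it is let go.
- lid_handle (a point): Middle of the top face of the black handle lip (150 wide along machine y, 30 deep, 14 thick) on the lid's front edge, 275 in front of the hinge line and 7 above it with the lid down. It is 317 above the worktop with the lid up, at machine x -75, and 158 with the lid down, at machine x -130. Its axes turn with the lid; z is the normal of the lid's top face.
- lid_hinge (a point): Point on the lid's hinge line at the middle of the machine's width: machine x +145, 151 above the worktop; the hinge runs along machine y.
- spice_jar: Spice jar, 47 diameter, 98 high, standing to the right of the machine; origin under its centre. Leave it.
- tape_roll: Roll of brown packing tape lying flat, 96 diameter, 48 high, to the left of the machine's front; origin under its centre. Leave it.
- nut_jar: Jar of nuts with a dark screw lid, 90 diameter, 140 high, standing to the left of the machine; origin under its centre. Leave it.

How it is judged:
On the way, in this order (a step that is already met when the one before it is completed fails the run):
1. with the lid still up, the filler plate lies flat in the chamber and the switch is on (z of filler_plate in the frame of vac_machine below 0.11 m and angle between filler_plate's own z axis and vertical below 0.06 rad and value of joint each of switch, lid above 0.4 rad), for 0.2 s.
2. the lid is pushed fully down with the fingers (value of joint lid below 0.015 rad and contact force between the fingers and lid above 3 N), for 0.2 s.
At the end, for the whole second after the job is handed in: The fingers hold the lid fully down (joint under 0.015 rad, about 4 mm at the handle; finger force on it over 3 N; lid still), the switch is on (over 0.4 rad) and the filler plate lies flat on the chamber floor (centre less than 110 mm above the worktop, tilt under 0.06 rad) (all of step 2 and value of joint switch above 0.4 rad and z of filler_plate in the frame of vac_machine below 0.11 m and angle between filler_plate's own z axis and vertical below 0.06 rad and velocity of joint lid between -0.05 and 0.05 rad/s); the arm keeps its last pose, push and grip.
It fails at once if the lid is slammed (over 1.6 rad/s downwards) (velocity of joint lid below -1.6 rad/s).
It fails at once if the lid is forced (over 60 N from the fingers) (contact force between the fingers and lid above 60 N).
It fails at once if the filler plate is lifted (its centre more than 165 mm above the worktop) or taken off the machine (height (world z) of filler_plate above 0.165 m or height (world z) of filler_plate below 0.08 m).
It fails at once if the spice jar, tape roll or nut jar is moved by more than 20 mm (distance of any of spice_jar, tape_roll, nut_jar from where it was at the start of the episode above 0.02 m).
It also fails if it takes over 45 s, if anything falls off the work surface, if the arm or the gripper's body presses on something with over 40 N, if the wrist force passes 120 N, or if a joint passes its speed limit or range.

ROBOT

A 6-joint arm with a two-finger parallel gripper is mounted at the origin on a cart in front of the work surface, level with it; the furniture and walls round the work are solid. World frame = base frame: x ahead of the robot, y to its left, z up, the work surface at z = 0. Lengths are in m, angles in rad, forces in N, time in s.
With the tool pointing down it reaches from about 0.35 to 0.775 m from the base axis. Payload 5.5 kg.
Tool frame: the origin (TCP) lies midway between the tips of the shut fingers; the grasp point (between the pads) lies grip_point_offset behind it (grip_point_offset is the distance from the TCP to the grasp point, in m); z points along the fingers, y is the direction in which the jaws open and shut (so a half turn about z gives the same grasp; the last joint's range is limited). The gripper opens to 85 mm and grips with 20 to 120 N. Pads are 22 mm wide; open, the fingers measure 114 mm over their backs; the gripper's body (76 mm by 85 mm) begins 54 mm behind the grasp point. The pads swing forward as they close: fully open they stand 13 mm farther back than shut.
Start: joints at [1.039, 0.313, 0.046, 1.304, 0, 1.431], TCP at [0.22, 0.531, 0.231] pointing down, gripper open.
Joint ranges: [-2.76, 2.76], [-0.86, 1.69], [-1.03, 1.26], [-2.2, 2.34], [-1.47, 1.5], [-3.14, 3.14]. Speed limits (rad/s): [2.57, 2.57, 3.14, 3.14, 3.14, 3.14].

INTERFACE

Orientations are given as a unit quaternion [w, x, y, z].
In Python, from workcell import * gives the robot as it stands.
- The arm moves only by the tool send_rows, never from a script. Its argument "series" is one flat list of numbers, 7 for each row, row after row: the shift along the tool's x, y, z in cm, then the turn, a rotation vector about the tool's x, y, z in degrees, then the opening, from 0 (shut) to 1 (fully open). A call has 1 to 10 rows; each row is the pose to reach, as a shift and turn from the pose commanded when the call began, along the tool's axes at that moment; what a row does not reach only later rows make up. A row lasts 1/12 s, in which the tool goes at most 41.7 mm and 7.16 degrees, less where a joint would pass 70% of its speed; a pose out of reach is approached as far as the arm can. A call with a gripper value outside its range is refused whole. The fingers move at their own pace and stop on an object; "newtons" is the grip in N (left out, the last holds). Time passes only in rows, so rows that repeat a pose let the fingers close. It gives the time, the measured TCP pose, the force and the opening at its end, in the units of the state.
- get_state(): the state, without advancing time (a new reading comes with each control period).
- read_camera(name): name is "scene" or "top"; returns the picture (400x640x3 uint8, blue, green, red); there is no depth.
- camera_info(name): a dict with "K" (3x3 intrinsics, pixels), "xyz" and "attitude" of the camera in the world. Camera axes: x right, y down, z forward; pixel columns grow to the right and rows downward; lengths in m; the calibration is good to about 2 mm. A picture is of the moment at which its call begins. camera_info takes no time and is no camera call.
- hand_in(): hands the job in, once; it reports no verdict.
Trained networks look in the newest picture that a camera, given by its name, has taken for a name from the list of things; names that differ only in an ending like _2 or _b are one class to them, and where a whole thing is asked for, a point or a joint stands for the part that bears it (a point fixed in the world has none). Each returns a list of dicts, best first, with "p" (0 to 1); they miss things now and then, are a little off and sometimes report something else, mostly with a low value. They report only what shows in the picture. A call takes as long as a camera call.
- silhouettes(camera, label): "pixels" (400x640 bool, what is visible of it) and "box" ([left, top, width, height] in pixels, round what is visible of it).
The state is a dict: "clock": time; "joint_pos": joint angles; "qvel": joint speeds; "tau": joint torques, N m; "tcp_pos": TCP position; "orientation": TCP orientation; "wrist_force": force on the tool from outside, world axes, zero at the start; "ft_torque": the same for the moment, N m; "finger_gap": finger opening in m.
Only numpy, scipy, OpenCV 4.12 (cv2) and the standard library are available. Lean on these libraries where they do the work, as an engineer would, in place of code of your own. Each camera call takes 0.05 s, during which the arm holds its last target. There are 200 camera calls.

## Working session

There is one attempt and no reset: what is moved stays moved. The work goes in short steps, Python scripts to look and compute and a tool call to move; the robot and the scene stay as the last step left them, time stands still between calls to the robot, and variables do not carry over. Pictures are saved under pics/ and viewed, about 8 in all and at most 12, crops included, and the job is handed in when it is done.

Besides the shell and the picture viewer there is one more tool, called as name(argument=value, ...) on one line, values as JSON. send_rows: Moves the arm, as the interface text tells. Its arguments: {"type":"object","properties":{"series":{"type":"array"},"newtons":{"type":"number"}},"required":["series"]}

```bash
mkdir -p pics; ls; python3 - <<'E'
from workcell import *
import cv2
for n in("scene","top"):
    im=read_camera(n); cv2.imwrite(f"pics/{n}0.png",im); c=camera_info(n); print(n,c)
    for l in("vac_machine","filler_plate","switch","lid_handle","spice_jar","tape_roll","nut_jar"):
        print(l,[(round(d["p"],2),d["box"]) for d in silhouettes(n,l)[:2]])
print(get_state())
E
```

```text
pics
scene {'K': array([[404.79948915,   0.        , 314.68047859],
       [  0.        , 404.79948915, 190.87767925],
       [  0.        ,   0.        ,   1.        ]]), 'xyz': array([-0.05501867, -0.79585999,  0.77351419]), 'attitude': array([-0.46635614,  0.81988358, -0.28956563,  0.16264875])}
vac_machine [(0.88, [232.3, 116.4, 137.2, 137.6])]
filler_plate [(0.65, [254.7, 168.8, 59.5, 30.2]), (0.34, [263.5, 118.3, 98.9, 67.0])]
switch [(0.5, [257.7, 203.0, 6.8, 12.1])]
lid_handle [(0.91, [262.0, 114.2, 99.5, 71.7])]
spice_jar [(0.75, [299.0, 232.2, 18.0, 34.3])]
tape_roll [(0.48, [228.6, 176.9, 5.9, 15.8])]
nut_jar [(0.29, [298.1, 232.7, 21.0, 34.8])]
top {'K': array([[406.29742051,   0.        , 324.4720909 ],
       [  0.        , 406.29742051, 200.78588035],
       [  0.        ,   0.        ,   1.        ]]), 'xyz': array([ 0.02855413, -0.23445564,  0.92908269]), 'attitude': array([-0.2829052 ,  0.80811242, -0.48530105,  0.17720568])}
vac_machine [(0.6, [213.1, 125.8, 179.3, 164.8])]
filler_plate [(0.85, [239.4, 171.2, 99.7, 61.9])]
switch [(0.71, [275.4, 241.1, 16.1, 16.1])
[... 315 characters left out ...]
.5, 243.0, 16.2, 17.6])]
{'clock': 0.8, 'joint_pos': array([ 1.03936957e+00,  3.13171706e-01,  4.61290163e-02,  1.30363729e+00,
       -2.45195014e-05,  1.43120196e+00]), 'qvel': array([ 0.00043631,  0.00075162, -0.00011316,  0.00080084, -0.00045289,
       -0.00066095]), 'tau': array([-1.50382923e-03, -4.80393255e+01,  2.98794115e+01, -5.25132714e-05,
       -1.57104027e-04, -2.79172747e-05]), 'tcp_pos': array([0.21961456, 0.5314488 , 0.23135118]), 'orientation': array([3.07303840e-05, 1.94665285e-01, 9.80869728e-01, 5.08947978e-05]), 'wrist_force': array([ 0.066731  , -0.51657864,  0.16541498]), 'ft_torque': array([-0.00473474,  0.02926584, -0.00403892]), 'finger_gap': 0.08517746303768976}
```

```bash
python3 - <<'E'
import cv2
a=cv2.imread("pics/top0.png")[110:310,180:380]; cv2.imwrite("pics/t1.png",cv2.resize(a,(600,600),interpolation=cv2.INTER_CUBIC))
a=cv2.imread("pics/scene0.png")[100:280,200:400]; cv2.imwrite("pics/s1.png",cv2.resize(a,(660,594),interpolation=cv2.INTER_CUBIC))
E
```

```text
(no output)
```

View pics/t1.png

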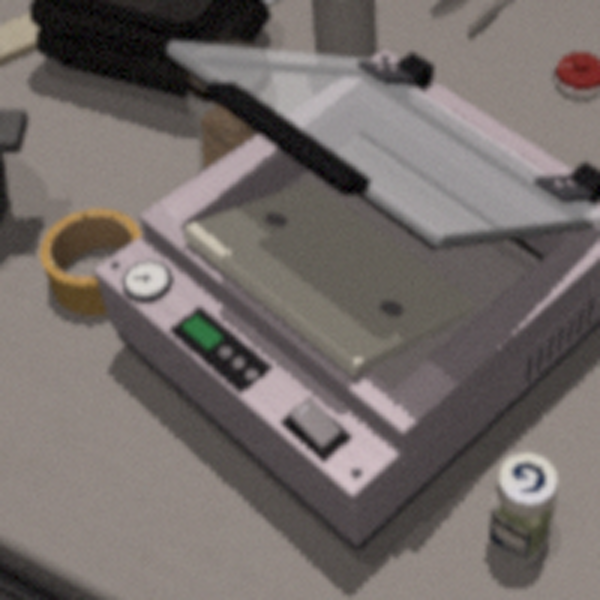

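View pics/s1.png

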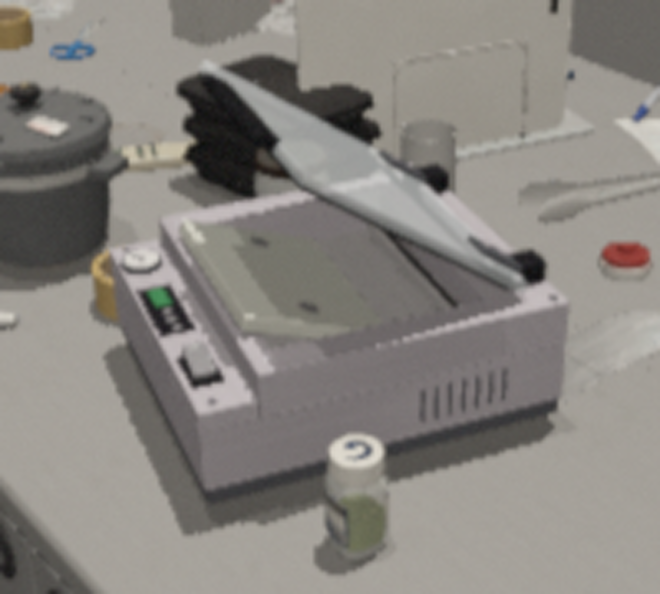

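```bash
cat > h.py <<'E'
import numpy as np
from workcell import *
from scipy.spatial.transform import Rotation as R
from scipy.optimize import least_squares
def proj(n,P):
    c=camera_info(n); q=c["attitude"]; r=R.from_quat([*q[1:],q[0]])
    p=r.inv().apply(np.atleast_2d(P)-c["xyz"]); p=p@c["K"].T
    return p[:,:2]/p[:,2:]
def world(m,P): # machine pose (x,y,yaw), P in mm
    return R.from_euler('z',m[2]).apply(np.atleast_2d(P)/1000.)+[m[0],m[1],0]
E
python3 - <<'E'
from h import *
T=[((-180,160,115),(97,268)),((-180,-160,115),(355,493)),((-159,-98,127),(317,424)),((-125,160,140),(143,218)),((-125,-160,140),(410,432))]
S=[((-180,-160,115),(205,432)),((-159,-98,127),(199,362)),((180,-160,140),(567,295)),((-180,160,115),(113,250)),((-125,160,140),(163,218)),((-125,-160,140),(262,372))]
A=np.array
pt=(A([t[1] for t in T])+.5)/3-.5+[180,110]; ps=(A([t[1] for t in S])+.5)/3.3-.5+[200,100]
def f(m): return np.r_[proj("top",world(m,[t[0] for t in T]))-pt,proj("scene",world(m,[t[0] for t in S]))-ps].ravel()
r=min((least_squares(f,[.5,.1,y],loss="soft_l1") for y in(-1,0,1)),key=lambda r:r.cost)
m=r.x; print(m,np.degrees(m[2])); print(f(m).reshape(-1,2).round(1))
np.save("m.npy",m)
for n,P in dict(rim=(-100,0,140),plate=(-120,0,148),sw=(-159,-83,133),hup=(-75,0,317),hdn=(-130,0,158),gauge=(-150,112,122),pl=(-120,103,155),pr=(-120,-103,155)).items():
    w=world(m,P)[0]; print(n,w.round(3),np.hypot(*w[:2]).round(3),(proj("top",w)[0]-[180,110])*3)
E
```

```text
[ 0.61568754  0.12164408 -0.26636913] -15.26182717471942
[[-0.3 -0.2]
 [ 1.1  0.9]
 [ 1.2 -1. ]
 [-0.4 -1.6]
 [-0.3  0. ]
 [-1.4 -4.9]
 [ 0.8 -0.3]
 [ 1.9  2. ]
 [-1.2 -0.2]
 [-1.2 -0.1]
 [-0.4  1.3]]
rim [0.519 0.148 0.14 ] 0.54 [288.14041114 296.53643777]
plate [0.5   0.153 0.148] 0.523 [269.01431568 304.64353083]
sw [0.44  0.083 0.133] 0.448 [305.61480484 404.41696079]
hup [0.543 0.141 0.317] 0.561 [293.94434856 124.6098993 ]
hdn [0.49  0.156 0.158] 0.514 [258.4738905  304.22310954]
gauge [0.5   0.269 0.122] 0.568 [156.73174643 271.4514682 ]
pl [0.527 0.253 0.155] 0.584 [185.32759488 232.21481811]
pr [0.473 0.054 0.155] 0.476 [358.81314186 372.70235272]
```

```bash
cat >> h.py <<'E'
def go(P,tilt):  # TCP target in machine mm, tilt deg of fingers toward machine +x; from measured pose
    m=np.load("m.npy"); s=get_state(); q=s["orientation"]; r0=R.from_quat([*q[1:],q[0]])
    t=np.radians(tilt); c,n=np.cos(t),np.sin(t)
    r1=R.from_euler('z',m[2])*R.from_matrix(np.array([[-c,0,n],[0,1,0],[-n,0,-c]]))
    w=world(m,P)[0]
    print("tgt",w.round(3),"shift cm",(r0.inv().apply(w-s["tcp_pos"])*100).round(2),"rot",np.degrees((r0.inv()*r1).as_rotvec()).round(1))
def here():
    m=np.load("m.npy"); s=get_state(); q=s["orientation"]; r0=R.from_quat([*q[1:],q[0]])
    d=R.from_euler('z',-m[2]).apply(s["tcp_pos"]-[m[0],m[1],0])*1000; z=R.from_euler('z',-m[2]).apply(r0.apply([0,0,1]))
    print("t",s["clock"].round(2),"mach",d.round(1),"z",z.round(3),"F",s["wrist_force"].round(1))
E
python3 - <<'E'
from h import *
T=[((-180,160,115),(97,268)),((-180,-160,115),(355,493)),((-159,-98,127),(317,424)),((-125,160,140),(143,218)),((-125,-160,140),(410,432)),((-120,103,155),(187,228)),((-120,-103,155),(357,372))]
S=[((-159,-98,127),(199,362)),((-180,160,115),(113,250)),((-125,160,140),(163,218)),((-125,-160,140),(262,372)),((180,-160,140),(567,295))]
A=np.array
pt=(A([t[1] for t in T])+.5)/3-.5+[180,110]; ps=(A([t[1] for t in S])+.5)/3.3-.5+[200,100]
def f(m): return np.r_[proj("top",world(m,[t[0] for t in T]))-pt,proj("scene",world(m,[t[0] for t in S]))-ps].ravel()
m=least_squares(f,[.615,.12,-.26],loss="soft_l1",f_scale=.5).x; print(m,np.abs(f(m)).max()); print(f(m).reshape(-1,2).round(1).tolist())
np.save("m.npy",m)
go((-155,-76,175),20)
E
```

```text
[ 0.61634088  0.121934   -0.27355003] 2.181513500871006
[[-0.2, -1.0], [0.4, 0.6], [0.7, -1.4], [-0.2, -2.2], [-0.9, -0.1], [-0.2, 1.2], [0.5, 0.3], [0.6, -0.5], [-0.8, -0.5], [-0.8, -0.3], [-0.8, 1.1], [1.8, 2.2]]
tgt [0.447 0.091 0.175] shift cm [-37.81 -32.07   5.63] rot [ -1.2 -20.   -6.7]
```

send_rows(series=[-3.8, -3.2, 0.2, 0, -2, -0.7, 0, -7.6, -6.4, 0.5, 0, -4, -1.4, 0, -11.4, -9.6, 1, 0, -6, -2, 0, -15.2, -12.8, 1.5, 0, -8, -2.7, 0, -19, -16, 2, 0, -10, -3.4, 0, -22.7, -19.2, 2.5, 0, -12, -4, 0, -26.5, -22.4, 3, 0, -14, -4.7, 0, -30.3, -25.6, 3.5, 0, -16, -5.4, 0, -34, -28.8, 4, 0, -18, -6, 0, -37.8, -32, 4.5, -1.2, -20, -6.7, 0])

```text
clock: 1.63
tcp_pos: [0.4109, 0.1615, 0.1947]
orientation: [0.174, 0.133, 0.975, -0.024]
wrist_force: [0.3, 0.4, -0.6]
finger_gap: -0.0001
```

```bash
python3 -c "
from h import *
here(); go((-155,-76,145),20)"
```

```text
Traceback (most recent call last):
  File "h.py", line 20, in here
    print("t",s["clock"].round(2),"mach",d.round(1),"z",z.round(3),"F",s["wrist_force"].round(1))
              ^^^^^^^^^^^^^^^^
AttributeError: 'float' object has no attribute 'round'
```

send_rows(series=[0, 0, 0, 0, 0, 0, 0, 0, 0, 0, 0, 0, 0, 0])

```text
clock: 1.8
tcp_pos: [0.4099, 0.1601, 0.1942]
orientation: [0.172, 0.137, 0.975, -0.024]
wrist_force: [0.0, 0.5, -0.1]
finger_gap: 0.0002
```

```bash
sed -i 's/s\["clock"\].round(2)/round(s["clock"],2)/' h.py; python3 -c "
from h import *
here(); go((-155,-76,145),20)"
```

```text
t 1.8 mach [-209.   -19.   194.2] z [ 0.342 -0.002 -0.94 ] F [ 0.   0.5 -0.1]
tgt [0.447 0.091 0.145] shift cm [-3.43 -5.67  6.48] rot [-0.1  0.  -0.3]
```

send_rows(series=[-1.7, -2.8, 3.2, 0, 0, 0, 0, -3.4, -5.7, 6.5, 0, 0, -0.3, 0, -3.4, -5.7, 6.5, 0, 0, -0.3, 0, -3.4, -5.7, 6.5, 0, 0, -0.3, 0])

```text
clock: 2.13
tcp_pos: [0.4463, 0.0927, 0.1435]
orientation: [0.171, 0.133, 0.976, -0.024]
wrist_force: [-0.3, 0.6, -0.4]
finger_gap: 0.0002
```

```bash
python3 - <<'E'
from h import *
import cv2
here(); go((-155,-76,129),20)
out=[]
for n,p in(("top",(300,250)),("scene",(265,205))):
    a=read_camera(n); x,y=p; a=a[y-40:y+40,x-50:x+50]; out.append(cv2.resize(a,(400,320),interpolation=cv2.INTER_CUBIC))
cv2.imwrite("pics/sw.png",np.hstack(out))
E
```

```text
t 2.13 mach [-155.8  -74.1  143.5] z [ 0.34  -0.001 -0.941] F [-0.3  0.6 -0.4]
tgt [0.447 0.091 0.129] shift cm [ 0.42 -0.19  1.39] rot [-0.1 -0.1  0.2]
```

View pics/sw.png

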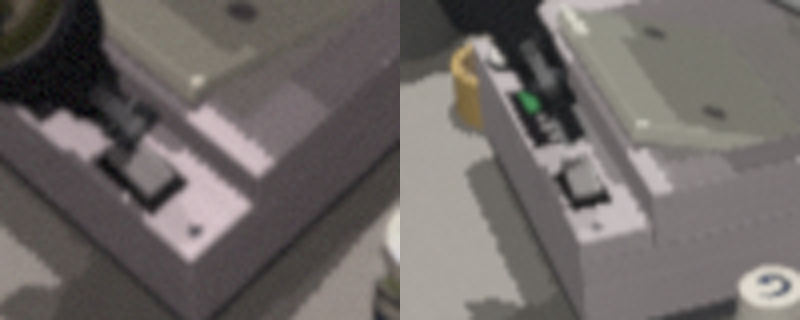

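```bash
python3 - <<'E'
from h import *
m=np.load("m.npy"); t=get_state()["tcp_pos"]
for n,p in(("top",(300,250)),("scene",(265,205))):
    o=np.array(p)-[50,40]
    print(n,[((proj(n,w)[0]-o)*4+[400*(n=="scene"),0]).round(0) for w in (t,world(m,(-159,-98,127))[0],world(m,(-159,-83,133))[0],world(m,(-180,-160,115))[0])])
E
```

```text
top [array([116., 112.]), array([144., 159.]), array([126., 138.]), array([194., 258.])]
scene [array([574., 136.]), array([582., 175.]), array([576., 158.]), array([580., 241.])]
```

```bash
python3 -c "
from h import *
go((-156,-80,129),20)"
```

```text
tgt [0.445 0.087 0.129] shift cm [ 0.57 -0.76  1.51] rot [ 0.1 -0.   0.3]
```

send_rows(series=[0, -0.75, 0, 0, 0, 0, 0, 0.1, -0.75, 0.4, 0, 0, 0, 0, 0.3, -0.75, 0.8, 0, 0, 0, 0, 0.4, -0.75, 1.2, 0, 0, 0, 0, 0.5, -0.75, 1.4, 0, 0, 0, 0, 0.5, -0.75, 1.4, 0, 0, 0, 0])

```text
clock: 2.73
tcp_pos: [0.4447, 0.0863, 0.1297]
orientation: [0.172, 0.131, 0.976, -0.024]
wrist_force: [0.9, 1.3, 1.1]
finger_gap: 0.0002
```

```bash
python3 -c "
from h import *
here();go((-156,-80,127),20)"
```

```text
t 2.73 mach [-155.6  -80.6  129.7] z [ 0.342  0.001 -0.94 ] F [0.9 1.3 1.1]
tgt [0.445 0.087 0.127] shift cm [0.13 0.06 0.24] rot [0.  0.  0.3]
```

send_rows(series=[0.07, 0, 0.2, 0, 0, 0, 0, 0.14, 0, 0.4, 0, 0, 0, 0, 0.14, 0, 0.4, 0, 0, 0, 0])

```text
clock: 2.98
tcp_pos: [0.4454, 0.0862, 0.1282]
orientation: [0.173, 0.132, 0.976, -0.024]
wrist_force: [-15.4, 1.5, 24.9]
finger_gap: 0.0001
```

```bash
python3 -c "
from h import *
here()"
```

```text
t 2.98 mach [-155.   -80.6  128.2] z [ 0.345  0.001 -0.939] F [-15.4   1.5  24.9]
```

send_rows(series=[-0.7, 0, -1.9, 0, 0, 0, 0, -1.4, 1.5, -3.8, 0, 0, 0, 0, -1.7, 5, -3.8, 0, 0, 0, 0, -1.7, 8, -3.8, 0, 0, 0, 0, -1.7, 8, -3.8, 0, 0, 0, 0, -1.7, 8, -3.8, 0, 0, 0, 0])

```text
clock: 3.48
tcp_pos: [0.469, 0.1635, 0.1669]
orientation: [0.172, 0.13, 0.976, -0.024]
wrist_force: [-0.3, 0.7, -0.6]
finger_gap: 0.0
```

```bash
python3 - <<'E'
from h import *
import cv2
here(); go((-137,0,147.5),20)
out=[]
for n,p in(("top",(290,235)),("scene",(270,195))):
    a=read_camera(n); x,y=p; a=a[y-40:y+40,x-50:x+50]; out.append(cv2.resize(a,(400,320),interpolation=cv2.INTER_CUBIC))
cv2.imwrite("pics/sw2.png",np.hstack(out))
E
```

```text
t 3.48 mach [-153.1    0.2  166.9] z [ 0.342  0.    -0.94 ] F [-0.3  0.7 -0.6]
tgt [0.484 0.159 0.148] shift cm [-0.85 -0.03  2.37] rot [ 0.  -0.   0.4]
```

View pics/sw2.png

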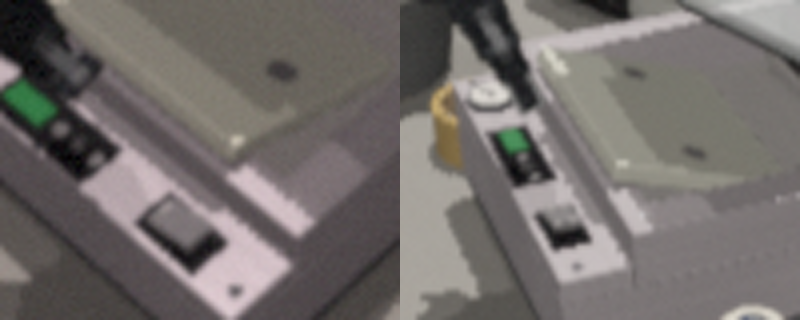

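send_rows(series=[-0.3, 0, 1.2, 0, 0, 0, 0, -0.6, 0, 2.25, 0, 0, 0, 0, -0.6, 0, 2.25, 0, 0, 0, 0])

```text
clock: 3.83
tcp_pos: [0.481, 0.1572, 0.1463]
orientation: [0.171, 0.133, 0.976, -0.025]
wrist_force: [0.2, 0.0, 0.2]
finger_gap: 0.0001
```

```bash
python3 -c "
from h import *
here(); go((-100,0,147),20)"
```

```text
t 3.83 mach [-139.8   -2.6  146.3] z [ 0.34  -0.002 -0.94 ] F [0.2 0.  0.2]
tgt [0.52  0.149 0.147] shift cm [-3.77  0.25  1.29] rot [-0.1 -0.1  0.2]
```

Push forward slowly, about 40 mm, in two halves.

send_rows(series=[-0.5, 0.2, 0.15, 0, 0, 0, 0, -0.9, 0.2, 0.3, 0, 0, 0, 0, -1.3, 0.2, 0.45, 0, 0, 0, 0, -1.7, 0.2, 0.6, 0, 0, 0, 0, -2.1, 0.2, 0.73, 0, 0, 0, 0, -2.5, 0.2, 0.86, 0, 0, 0, 0])

```text
clock: 4.33
tcp_pos: [0.508, 0.1536, 0.1486]
orientation: [0.172, 0.132, 0.976, -0.024]
wrist_force: [-0.0, 0.8, -0.5]
finger_gap: 0.0002
```

```bash
python3 -c "
from h import *
here(); go((-100,0,147),20)"
```

```text
t 4.33 mach [-112.9    1.2  148.6] z [ 0.342  0.    -0.94 ] F [-0.   0.8 -0.5]
tgt [0.52  0.149 0.147] shift cm [-1.15 -0.13  0.59] rot [ 0.  -0.   0.3]
```

send_rows(series=[-0.5, 0, 0.3, 0, 0, 0, 0, -0.9, 0, 0.45, 0, 0, 0, 0, -1.3, 0, 0.6, 0, 0, 0, 0, -1.5, 0, 0.7, 0, 0, 0, 0, -1.5, 0, 0.7, 0, 0, 0, 0])

```text
clock: 4.75
tcp_pos: [0.5248, 0.1492, 0.1475]
orientation: [0.173, 0.132, 0.976, -0.024]
wrist_force: [0.1, -0.3, -0.2]
finger_gap: -0.0
```

```bash
python3 - <<'E'
from h import *
import cv2
here()
out=[]
for n,p in(("top",(285,215)),("scene",(280,185))):
    a=read_camera(n); x,y=p; a=a[y-50:y+50,x-50:x+50]; out.append(cv2.resize(a,(400,400),interpolation=cv2.INTER_CUBIC))
cv2.imwrite("pics/p1.png",np.hstack(out))
E
```

```text
t 4.75 mach [-95.5   1.5 147.5] z [ 0.343  0.    -0.939] F [ 0.1 -0.3 -0.2]
```

View pics/p1.png

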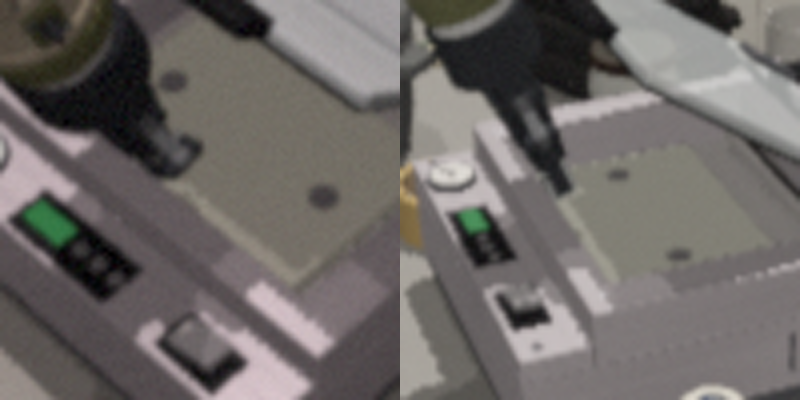

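```bash
python3 - <<'E'
from h import *
m=np.load("m.npy")
def ray(n,u,v):
    c=camera_info(n);q=c["attitude"];d=R.from_quat([*q[1:],q[0]]).apply(np.linalg.inv(c["K"])@[u,v,1]);return c["xyz"],d
def at(n,u,v,z):
    o,d=ray(n,u,v);p=o+d*(z-o[2])/d[2];return (R.from_euler('z',-m[2]).apply(p-[m[0],m[1],0])*1000).round(0)
for l,(a,b) in dict(fr=(292,275)).items(): print("top",l,at("top",235+a/4,165+b/4,.111))
for l,(a,b) in dict(fr=(615,272),rr=(772,243),rl=(690,145),fl=(560,190)).items(): print("sc",l,at("scene",230+(a-400)/4,135+b/4,.111))
# lid path: contact corner follows handle, tool tilt 0
E
```

```text
top fr [-85. -95. 111.]
sc fr [-79. -71. 111.]
sc rr [ 48. -80. 111.]
sc rl [ 49.  97. 111.]
sc fl [-79.  67. 111.]
```

send_rows(series=[3, 0, -1.1, 0, 0, 0, 0, 6, 0, -2.2, 0, 0, 0, 0, 8.9, 0, -3.3, 0, 0, 0, 0, 7.5, 0, -7, 0, 0, 0, 0, 6.2, 0, -10.8, 0, 0, 0, 0, 4.8, 0, -14.6, 0, 0, 0, 0, 3.4, 0, -18.3, 0, 0, 0, 0, 2.1, 0, -22, 0, 0, 0, 0, 2.1, 0, -22, 0, 0, 0, 0, 2.1, 0, -22, 0, 0, 0, 0])

```text
clock: 5.68
tcp_pos: [0.4335, 0.1755, 0.35]
orientation: [0.175, 0.132, 0.975, -0.023]
wrist_force: [0.3, 0.1, -0.4]
finger_gap: -0.0
```

```bash
python3 -c "
from h import *
here(); go((-64.5,0,342),20)"
```

```text
t 5.68 mach [-190.5    2.1  350. ] z [ 0.347  0.004 -0.938] F [ 0.3  0.1 -0.4]
tgt [0.554 0.139 0.342] shift cm [-11.54  -0.28   5.13] rot [0.2 0.3 0.2]
```

send_rows(series=[-3.5, 0, 1.2, 0, 0, 0, 0, -7, 0, 2.4, 0, 0, 0, 0, -10, 0, 4, 0, 0, 0, 0, -11.5, -0.3, 5, 0, 0, 0, 0, -11.5, -0.3, 5, 0, 0, 0, 0])

```text
clock: 6.1
tcp_pos: [0.5535, 0.137, 0.3353]
orientation: [0.17, 0.133, 0.976, -0.025]
wrist_force: [-1.1, -0.7, 0.3]
finger_gap: 0.0005
```

```bash
python3 - <<'E'
from h import *
import cv2
here(); 
for th in (.62,.5,.4,.3,.2,.1,0):
    c,s=np.cos(th),np.sin(th); print(th,end=" "); go((145-275*c+7*s+10.3,0,151+275*s+7*c+3.8),20)
out=[]
for n,p in(("top",(285,180)),("scene",(280,155))):
    a=read_camera(n); x,y=p; a=a[y-50:y+50,x-50:x+50]; out.append(cv2.resize(a,(400,400),interpolation=cv2.INTER_CUBIC))
cv2.imwrite("pics/l1.png",np.hstack(out))
E
```

```text
t 6.1 mach [-64.5  -2.5 335.3] z [ 0.338 -0.003 -0.941] F [-1.1 -0.7  0.3]
0.62 tgt [0.554 0.139 0.32 ] shift cm [0.5  0.25 1.41] rot [-0.2 -0.2  0.2]
0.5 tgt [0.537 0.144 0.293] shift cm [3.14 0.27 3.38] rot [-0.2 -0.2  0.2]
0.4 tgt [0.525 0.148 0.268] shift cm [5.16 0.28 5.26] rot [-0.2 -0.2  0.2]
0.3 tgt [0.515 0.15  0.243] shift cm [6.97 0.29 7.32] rot [-0.2 -0.2  0.2]
0.2 tgt [0.508 0.152 0.216] shift cm [8.57 0.3  9.56] rot [-0.2 -0.2  0.2]
0.1 tgt [0.503 0.154 0.189] shift cm [ 9.94  0.31 11.95] rot [-0.2 -0.2  0.2]
0 tgt [0.501 0.154 0.162] shift cm [11.06  0.33 14.46] rot [-0.2 -0.2  0.2]
```

View pics/l1.png

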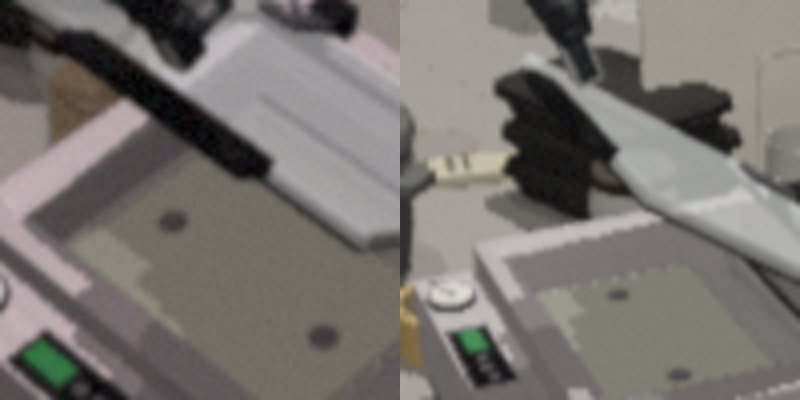

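send_rows(series=[0.6, 0.2, 0.6, 0, 0, 0, 0, 0.9, 0.2, 1.25, 0, 0, 0, 0, 1.8, 0.2, 1.9, 0, 0, 0, 0, 2.6, 0.2, 2.6, 0, 0, 0, 0, 3.5, 0.2, 3.3, 0, 0, 0, 0, 4.2, 0.2, 3.9, 0, 0, 0, 0, 4.9, 0.2, 4.5, 0, 0, 0, 0, 5.5, 0.2, 5.1, 0, 0, 0, 0])

```text
clock: 6.87
tcp_pos: [0.519, 0.1504, 0.2726]
orientation: [0.173, 0.131, 0.976, -0.023]
wrist_force: [-1.0, 1.0, 5.1]
finger_gap: 0.0
```

```bash
python3 - <<'E'
from h import *
here(); 
for th in (.4,.3,.2,.1,0):
    c,s=np.cos(th),np.sin(th); print(th,end=" "); go((145-275*c+7*s+6.3,0,151+275*s+7*c+3.8),20)
E
```

```text
t 6.87 mach [-101.4    1.1  272.6] z [ 0.344  0.002 -0.939] F [-1.   1.   5.1]
0.4 tgt [0.521 0.149 0.268] shift cm [-0.05 -0.11  0.47] rot [0.1 0.1 0.3]
0.3 tgt [0.511 0.151 0.243] shift cm [ 1.77 -0.1   2.53] rot [0.1 0.1 0.3]
0.2 tgt [0.504 0.153 0.216] shift cm [ 3.38 -0.1   4.75] rot [0.1 0.1 0.3]
0.1 tgt [0.499 0.155 0.189] shift cm [ 4.77 -0.09  7.13] rot [0.1 0.1 0.3]
0 tgt [0.497 0.155 0.162] shift cm [ 5.9  -0.09  9.64] rot [0.1 0.1 0.3]
```

Contact at 5 N, as expected; continuing along the arc.

send_rows(series=[0.5, 0, 0.9, 0, 0, 0, 0, 1.1, 0, 1.7, 0, 0, 0, 0, 1.7, 0, 2.5, 0, 0, 0, 0, 2.2, 0, 3.2, 0, 0, 0, 0, 2.8, 0, 4, 0, 0, 0, 0, 3.4, 0, 4.8, 0, 0, 0, 0, 3.9, 0, 5.6, 0, 0, 0, 0, 4.3, 0, 6.4, 0, 0, 0, 0, 4.7, 0, 7.1, 0, 0, 0, 0])

```text
clock: 7.62
tcp_pos: [0.5001, 0.1554, 0.1896]
orientation: [0.173, 0.131, 0.976, -0.023]
wrist_force: [-2.4, 0.2, 7.6]
finger_gap: -0.0
```

```bash
python3 - <<'E'
from h import *
here(); 
for th in (.1,.05,0,-.01):
    c,s=np.cos(th),np.sin(th); print(th,end=" "); go((145-275*c+7*s+6.3,0,151+275*s+7*c+3.8),20)
E
```

```text
t 7.62 mach [-121.     0.8  189.6] z [ 0.343  0.002 -0.939] F [-2.4  0.2  7.6]
0.1 tgt [0.499 0.155 0.189] shift cm [ 0.07 -0.08  0.01] rot [0.1 0.1 0.3]
0.05 tgt [0.498 0.155 0.176] shift cm [ 0.67 -0.08  1.25] rot [0.1 0.1 0.3]
0 tgt [0.497 0.155 0.162] shift cm [ 1.21 -0.08  2.51] rot [0.1 0.1 0.3]
-0.01 tgt [0.497 0.155 0.159] shift cm [ 1.31 -0.08  2.77] rot [0.1 0.1 0.3]
```

send_rows(series=[0.3, 0, 0.5, 0, 0, 0, 0, 0.5, 0, 1, 0, 0, 0, 0, 0.75, 0, 1.4, 0, 0, 0, 0, 0.9, 0, 1.8, 0, 0, 0, 0, 1, 0, 2.1, 0, 0, 0, 0, 1.1, 0, 2.3, 0, 0, 0, 0, 1.2, 0, 2.5, 0, 0, 0, 0, 1.2, 0, 2.5, 0, 0, 0, 0])

```text
clock: 8.28
tcp_pos: [0.4979, 0.156, 0.1623]
orientation: [0.173, 0.131, 0.976, -0.024]
wrist_force: [-1.1, 1.5, 8.0]
finger_gap: -0.0001
```

```bash
python3 - <<'E'
from h import *
here()
E
```

```text
t 8.28 mach [-123.3    0.8  162.3] z [ 0.344  0.002 -0.939] F [-1.1  1.5  8. ]
```

send_rows(series=[0.05, 0, 0.1, 0, 0, 0, 0, 0.07, 0, 0.2, 0, 0, 0, 0, 0.07, 0, 0.2, 0, 0, 0, 0])

```text
clock: 8.53
tcp_pos: [0.4978, 0.156, 0.1604]
orientation: [0.173, 0.131, 0.976, -0.023]
wrist_force: [-2.1, 0.6, 7.9]
finger_gap: -0.0002
```

send_rows(series=[0.05, 0, 0.1, 0, 0, 0, 0, 0.07, 0, 0.2, 0, 0, 0, 0, 0.07, 0, 0.2, 0, 0, 0, 0])

```text
clock: 8.78
tcp_pos: [0.498, 0.156, 0.1596]
orientation: [0.173, 0.131, 0.976, -0.023]
wrist_force: [-8.1, 0.4, 17.7]
finger_gap: -0.0001
```

send_rows(series=[0.03, 0, 0.07, 0, 0, 0, 0, 0.03, 0, 0.07, 0, 0, 0, 0, 0.03, 0, 0.07, 0, 0, 0, 0, 0.03, 0, 0.07, 0, 0, 0, 0])

```text
clock: 9.12
tcp_pos: [0.498, 0.156, 0.1595]
orientation: [0.174, 0.131, 0.976, -0.023]
wrist_force: [-9.8, -0.3, 21.5]
finger_gap: -0.0001
```

```bash
python3 - <<'E'
from h import *
import cv2
here()
out=[]
for n,p in(("top",(300,210)),("scene",(285,190))):
    a=read_camera(n); x,y=p; a=a[y-60:y+60,x-60:x+60]; out.append(cv2.resize(a,(400,400),interpolation=cv2.INTER_CUBIC))
cv2.imwrite("pics/e.png",np.hstack(out)); here()
E
```

```text
t 9.12 mach [-123.2    0.9  159.5] z [ 0.345  0.002 -0.938] F [-9.8 -0.3 21.5]
t 9.22 mach [-123.2    0.9  159.5] z [ 0.345  0.002 -0.938] F [-9.8  0.1 21. ]
```

View pics/e.png

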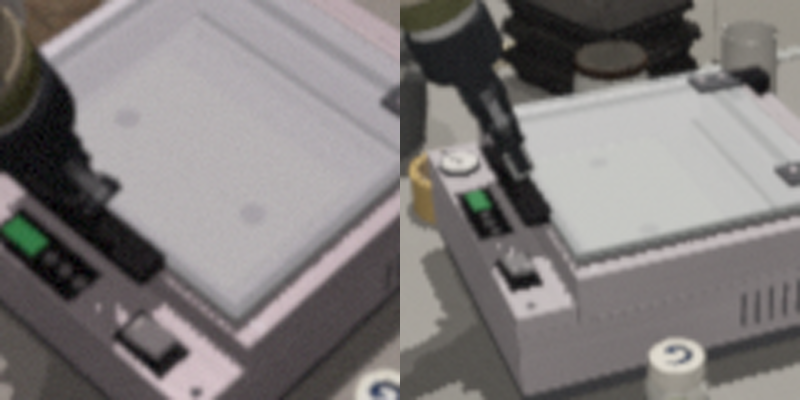

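```bash
python3 -c "
from h import *
here(); hand_in()"
```

```text
t 9.22 mach [-123.2    0.9  159.5] z [ 0.345  0.002 -0.938] F [-9.8  0.1 21. ]
the job is handed in; nothing more can be done
```

The vacuum machine is set for its warm-up run, and I handed it in with the fingers still holding the lid down. It took about 9.2 s of the 45 s allowed; `hand_in` reports no verdict.

- **Switch:** I pressed its raised end until it met a firm stop at about 25 N. Its tilt reversed in the pictures (right end raised). There is no direct reading of the joint angle.
- **Filler plate:** I pushed it back, and it dropped into the chamber. Pictures from both cameras show it lying flat. My corner measurements were rough: the front right corner differed by up to 24 mm between the two cameras, which I put down to the rim hiding part of the plate. So flatness was judged mostly by eye.
- **Lid:** I eased it down along its arc at roughly 0.5 rad/s or less, with readings of 5 to 8 N between moves. At the end the fingertip height stayed fixed while the force rose, so the lid is on its stop. The last wrist reading was steady at 21 N upwards, plus 10 N sideways.
- **Objects round the machine:** the arm's path stayed clear of them and nothing was seen to move. I did not measure their positions again.

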